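Close the soap store: lid on, four clips snapped in opposite-corner order

ROBOT

A 6-joint arm with a two-finger parallel gripper is mounted at the origin on a cart in front of the work surface, level with it; the furniture and walls round the work are solid. World frame = base frame: x ahead of the robot, y to its left, z up, the work surface at z = 0. Lengths are in m, angles in rad, forces in N, time in s.
With the tool pointing down it reaches from about 0.35 to 0.975 m from the base axis. Payload 4.9 kg.
Tool frame: the origin (TCP) lies midway between the tips of the shut fingers; the grasp point (between the pads) lies 19 mm behind it; z points along the fingers, y is the line along which they close (so a half turn about z gives the same grasp; the last joint's range is limited). The gripper opens to 85 mm and grips with 20 to 120 N. Pads are 22 mm wide; open, the fingers measure 114 mm over their backs; the gripper's body (76 mm by 85 mm) begins 54 mm behind the grasp point. The pads swing forward as they close: fully open they stand 13 mm farther back than shut.
Start: joints at [-0.119, 0.053, 1.613, -0, 1.476, -0.119], TCP at [0.625, 0, 0.231] pointing down, gripper open.
Joint ranges: [-3.01, 3.01], [-1.01, 2.22], [0.06, 2.58], [-1.02, 4.17], [0.09, 2.62], [-3.14, 3.14]. Speed limits (rad/s): [2.57, 2.57, 3.14, 3.14, 3.14, 3.14].

INTERFACE

Orientations are given as a unit quaternion [w, x, y, z].
In Python, from plant import * gives the robot as it stands.
- The arm moves only by the tool jog_arm, never from a script. Its argument "targets" is a list of rows, each a list of 3 entries, a list of its own where there are three numbers: the shift along the tool's x, y, z in units of 25 mm (1.0 is 25 mm), then the turn, a rotation vector about the tool's x, y, z in units of 8 degrees (1.0 is 8 degrees), then the opening in per cent of the stroke, from 0 (shut) to 100 (fully open). A call has 1 to 8 rows; each row is the pose to reach, as a shift and turn from the pose commanded when the call began, along the tool's axes at that moment; what a row does not reach only later rows make up. A row lasts 1/8 s, in which the tool goes at most 62.5 mm and 10.7 degrees, less where a joint would pass 70% of its speed; a pose out of reach is approached as far as the arm can. A call with a gripper value outside its range is refused whole. The fingers move at their own pace and stop on an object; the grip force is fixed at half the most. Time passes only in rows, so rows that repeat a pose let the fingers close. It gives the time, the measured TCP pose, the force, the opening and the grip force at its end, in the units of the state.
- state(): the state, without advancing time (a new reading comes with each control period).
- grab_frame(name): name is "scene" or "side" or "wrist"; returns (picture, depth): 384x512x3 uint8, red, green, blue; 384x512 float32, m along the optical axis (not along the pixel's ray), 0 where there is no reading.
- camera_params(name): a dict with "fovy" (degrees; the focal length in pixels is half the picture's height over the tangent of half this angle, whatever the lens; pixels are square), "cx", "cy" (the principal point, pixels), "rvec" (rotation vector, rad) and "tvec" (3), from world to camera coordinates, as OpenCV has them; the wrist camera has in their place "hand_eye" (4x4, takes a point from camera to tool coordinates, whose origin is the TCP and whose axes are the flange's). Camera axes: x right, y down, z forward; pixel columns grow to the right and rows downward; lengths in m; the calibration is good to about 2 mm. The wrist camera is an equidistant fisheye: a pixel r from the principal point sees the ray r / f radians off the axis. A picture is of the moment at which its call begins: read the wrist's pose just before it. camera_params takes no time and is no camera call.
- job_done(): hands the job in; it is judged then, once.
The state is a dict: "time": time; "joint_pos": joint angles; "joint_vel": joint speeds; "joint_efforts": joint torques, N m; "tool_pos": TCP position; "tool_rot": TCP orientation; "contact_force": force on the tool from outside, world axes, zero at the start; "ft_torque": the same for the moment, N m; "gripper_width": opening from 0.0 (shut) to 1.0 (fully open); "grasp_force": force on a finger pad.
Only numpy, scipy, OpenCV 4.12 (cv2) and the standard library are available. Lean on these libraries where they do the work, as an engineer would, in place of code of your own. Each camera call takes 0.05 s, during which the arm holds its last target. There are 200 camera calls.

TASK

Put the wooden lid on the black storage box so that it sits flat and fully down, then snap all four hinged clips down over its edge. Work in opposite-corner order: after the first clip take the one diagonally across from it, and only then the other two. Leave the mug and the tin where they are.

Things in the scene. Friction and masses are not known exactly. Their poses are not given: they have to be found in the camera images.
- storage_box: Black open box, 190 x 130 x 70 mm high, walls 6 mm (mouth 178 x 118 mm), fixed to the worktop; two soap bars lie low inside. Origin: centre of its underside; x along its 190 mm side (roughly away from the robot, yaw up to 0.35 rad), +y its left, z up. Four steel clips on its long sides: hinge pins parallel to x at y = +78 and -78 mm, 73 mm up; clip centres at x = -53 (near) and +53 mm (far).
- lid: Loose wooden lid, about 0.25 kg, lying right way up beside the box. Origin: centre of its underside; x along its length. Plug 172 x 112 x 8 mm (3 mm play a side in the mouth), above it a flange 186 x 126 x 7 mm that rests on the rim, on top a block handle 60 (x) x 18 (y) mm, from 15 to 45 mm above the origin. Seated, its origin is 62 mm above the box's. Either way round fits.
- lid_handle (a point): A point in the lid's block handle, on its middle, 8 mm below the handle's top and 22 mm above the flange's upper face; axes as the lid's.
- mug: Bystander: beige mug with a handle, 78 x 113 x 100 mm, standing loose to the right. Origin: centre of its underside.
- tea_tin: Bystander: food tin, 57 mm across, 72 mm high, standing loose to the left. Origin: centre of its underside.
- clip_near_left (a joint): Hinge of the near left clip, a steel flap 50 mm wide reaching 50 mm from its pin. 0 = open, leaning 0.28 rad outward of upright (the start); 0.28 = upright; 1.85 = snapped down flat on the lid's flange, pointing -y of the box (home: above 1.73). Over-centre spring: let go below 1.35 it flips back open (up to about 6 N at the tab), beyond 1.35 it snaps down. Push its outer face inward over the top, then press down.
- clip_near_left_tab (a point): Point on the outer face (upper face when snapped down) of the near left clip, mid width, 34 mm from the hinge pin; moves with the clip. Snapped down it is 83 mm above the worktop and 44 mm from the box's middle line.
- clip_near_right (a joint): Hinge of the near right clip, a steel flap 50 mm wide reaching 50 mm from its pin. 0 = open, leaning 0.28 rad outward of upright (the start); 0.28 = upright; 1.85 = snapped down flat on the lid's flange, pointing +y of the box (home: above 1.73). Over-centre spring: let go below 1.35 it flips back open (up to about 6 N at the tab), beyond 1.35 it snaps down. Push its outer face inward over the top, then press down.
- clip_near_right_tab (a point): Point on the outer face (upper face when snapped down) of the near right clip, mid width, 34 mm from the hinge pin; moves with the clip. Snapped down it is 83 mm above the worktop and 44 mm from the box's middle line.
- clip_far_left (a joint): Hinge of the far left clip, a steel flap 50 mm wide reaching 50 mm from its pin. 0 = open, leaning 0.28 rad outward of upright (the start); 0.28 = upright; 1.85 = snapped down flat on the lid's flange, pointing -y of the box (home: above 1.73). Over-centre spring: let go below 1.35 it flips back open (up to about 6 N at the tab), beyond 1.35 it snaps down. Push its outer face inward over the top, then press down.
- clip_far_left_tab (a point): Point on the outer face (upper face when snapped down) of the far left clip, mid width, 34 mm from the hinge pin; moves with the clip. Snapped down it is 83 mm above the worktop and 44 mm from the box's middle line.
- clip_far_right (a joint): Hinge of the far right clip, a steel flap 50 mm wide reaching 50 mm from its pin. 0 = open, leaning 0.28 rad outward of upright (the start); 0.28 = upright; 1.85 = snapped down flat on the lid's flange, pointing +y of the box (home: above 1.73). Over-centre spring: let go below 1.35 it flips back open (up to about 6 N at the tab), beyond 1.35 it snaps down. Push its outer face inward over the top, then press down.
- clip_far_right_tab (a point): Point on the outer face (upper face when snapped down) of the far right clip, mid width, 34 mm from the hinge pin; moves with the clip. Snapped down it is 83 mm above the worktop and 44 mm from the box's middle line.
Things that resemble listed ones, but are neither listed nor needed, are in the scene too. Leave any pink look-alike of the lid alone.

How it is judged:
On the way, in this order (a step that is already met when the one before it is completed fails the run):
1. the lid sits fully down in the box's mouth while all four clips are still open (z of lid in the frame of storage_box between 0.058 and 0.0645 m and horizontal distance between lid and storage_box below 0.009 m and angle between the x axis of lid and the x axis of storage_box, either way round below 0.12 rad and angle between lid's own z axis and vertical below 0.04 rad and value of joint each of clip_near_left, clip_near_right, clip_far_left, clip_far_right below 1.2 rad), for 0.2 s.
2. two diagonally opposite clips are snapped down while the other two are not yet (((value of joint each of clip_near_left, clip_far_right above 1.73 rad and not (value of joint clip_near_right above 1.73 rad) and not (value of joint clip_far_left above 1.73 rad)) or (value of joint each of clip_near_right, clip_far_left above 1.73 rad and not (value of joint clip_near_left above 1.73 rad) and not (value of joint clip_far_right above 1.73 rad)))), for 0.2 s.
At the end, for the whole second after the job is handed in: The lid is fully down in the box's mouth (its origin 58 to 64.5 mm above the box's, within 9 mm sideways of the box's middle, turned by under 0.12 rad, tilted by under 0.04 rad) and at rest (under 0.02 m/s), and all four clips are snapped down (each joint above 1.73 rad) (z of lid in the frame of storage_box between 0.058 and 0.0645 m and horizontal distance between lid and storage_box below 0.009 m and angle between the x axis of lid and the x axis of storage_box, either way round below 0.12 rad and angle between lid's own z axis and vertical below 0.04 rad and value of joint each of clip_near_left, clip_near_right, clip_far_left, clip_far_right above 1.73 rad and linear speed of lid below 0.02 m/s); the robot touches nothing.
It fails at once if two clips on the same side or at the same end are snapped down (above 1.73 rad) while the other two are not ((value of joint each of clip_near_left, clip_near_right above 1.73 rad and not (value of joint clip_far_left above 1.73 rad) and not (value of joint clip_far_right above 1.73 rad)) or (value of joint each of clip_near_left, clip_far_left above 1.73 rad and not (value of joint clip_near_right above 1.73 rad) and not (value of joint clip_far_right above 1.73 rad)) or (value of joint each of clip_far_right, clip_near_right above 1.73 rad and not (value of joint clip_near_left above 1.73 rad) and not (value of joint clip_far_left above 1.73 rad)) or (value of joint each of clip_far_right, clip_far_left above 1.73 rad and not (value of joint clip_near_left above 1.73 rad) and not (value of joint clip_near_right above 1.73 rad))).
It fails at once if the mug or the tin is moved by more than 30 mm (distance of any of mug, tea_tin from where it was at the start of the episode above 0.03 m).
It also fails if it takes over 58 s, if anything falls off the work surface, if the arm or the gripper's body presses on something with over 40 N, if the wrist force passes 120 N, or if a joint passes its speed limit or range.

## Working session

There is one attempt and no reset: what is moved stays moved. The work goes in short steps, Python scripts to look and compute and a tool call to move; the robot and the scene stay as the last step left them, time stands still between calls to the robot, and variables do not carry over. Pictures are saved under pics/ and viewed, at most 10 in all, crops included, and the job is handed in when it is done.

Besides the shell and the picture viewer there is one more tool, called after "Request:" as a command line: name --argument value ..., lists and objects as JSON in quotes. jog_arm: Moves the arm, as the interface text tells. Its arguments: {"type":"object","properties":{"targets":{"type":"array"}},"required":["targets"]}

```bash
mkdir -p pics; ls
cat > h.py <<'E'
from plant import *
import numpy as np, cv2
from scipy.spatial.transform import Rotation as R
def cloud(name):
    """picture and world point of every pixel (nan without reading)"""
    p=camera_params(name); s=state(); im,d=grab_frame(name)
    f=192/np.tan(np.radians(p['fovy'])/2)
    v,u=np.mgrid[:384,:512]; x=(u-p['cx'])/f; y=(v-p['cy'])/f
    if 'hand_eye' in p:
        r=np.hypot(x,y); k=np.where(r>1e-9,np.tan(np.minimum(r,1.5))/np.maximum(r,1e-9),1); x=x*k;y=y*k
        P=np.stack([x*d,y*d,d],-1); H=np.array(p['hand_eye']); P=P@H[:3,:3].T+H[:3,3]
        q=s['tool_rot']; P=P@R.from_quat([q[1],q[2],q[3],q[0]]).as_matrix().T+s['tool_pos']
    else:
        Rm=cv2.Rodrigues(np.array(p['rvec'],float))[0]; P=(np.stack([x*d,y*d,d],-1)-np.array(p['tvec']).ravel())@Rm
    P[d<=0]=np.nan
    return im,P
def save(n,im): cv2.imwrite('pics/'+n+'.png',cv2.cvtColor(im,cv2.COLOR_RGB2BGR))
E
python3 - <<'E'
from h import *
a,P=cloud('scene'); b,Q=cloud('side'); c,W=cloud('wrist')
np.savez('s0.npz',a=a,P=P,b=b,Q=Q,c=c,W=W)
save('a',np.vstack([np.hstack([a,b])])[:, :]) if 0 else save('a',cv2.resize(np.hstack([a,b]),(800,300))); save('w',c)
print(state())
E
```

```text
pics
{'time': 0.15, 'joint_pos': array([-1.18995962e-01,  5.32915363e-02,  1.61400208e+00, -1.27907173e-06,
        1.47600940e+00, -1.18962858e-01]), 'joint_vel': array([-4.27342237e-04, -3.59730548e-03, -3.86937228e-03,  2.83396228e-04,
       -6.79269417e-05, -7.99332069e-04]), 'joint_efforts': array([ 5.10442842e-04, -3.94241810e+01, -3.70721948e+01, -1.15854355e-04,
        4.61802789e-03,  5.00508997e-05]), 'tool_pos': array([6.24500494e-01, 6.23025548e-05, 2.30277884e-01]), 'tool_rot': array([-6.71813434e-04,  7.07118184e-01,  7.07094862e-01, -5.29151908e-04]), 'contact_force': array([ 0.05949344, -0.15009047,  0.52297474]), 'ft_torque': array([ 0.07967502, -0.02601011,  0.01042312]), 'grasp_force': 0.0, 'gripper_width': 1.0024301018554416}
```

View pics/a.png

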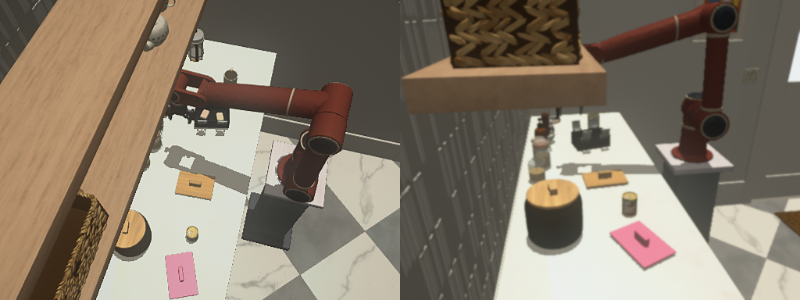

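View pics/w.png

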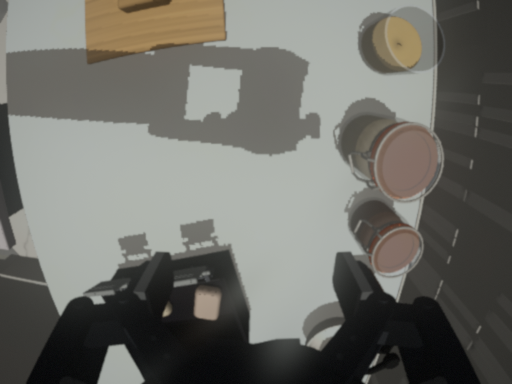

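The scene view shows the box by the gripper at about (270,150) in full-size pixels, and the wooden lid at (250,235) to its left. The pink decoy and tin are further left, and a shelf hangs above. The wrist view shows the lid at the top left and the box at the bottom left.

Run:
```python
from h import *
z=np.load('s0.npz')
def rect(P,m,t):
    p=P[m]; p=p[np.isfinite(p).all(1)]
    if len(p)<20: print(t,len(p)); return
    r=cv2.minAreaRect((p[:,:2]*1000).astype(np.float32)); print(t,len(p),np.round(r[0],1),np.round(r[1],1),round(r[2],1),'z',np.round(np.percentile(p[:,2],[5,50,95])*1000,1), 'n')
for im,P,n in((z['a'],z['P'],'scene'),(z['b'],z['Q'],'side'),(z['c'],z['W'],'wrist')):
    h=cv2.cvtColor(im,cv2.COLOR_RGB2HSV); H,S,V=[h[...,i].astype(int) for i in range(3)]
    X,Y,Z=P[...,0],P[...,1],P[...,2]
    area=(X>.3)&(X<.9)&(Y>-.4)&(Y<.6)
    wood=area&(H>8)&(H<25)&(S>100)
    wl=wood&(Z>.008)&(Z<.022)&(Y>.0)
    k,l,st,c=cv2.connectedComponentsWithStats(wl.astype(np.uint8))
    for i in range(1,k):
        if st[i,4]>150: rect(P,l==i,n+' wood flange')
    wl=wood&(Z>.04)&(Z<.05)
    k,l,st,c=cv2.connectedComponentsWithStats(wl.astype(np.uint8))
    for i in range(1,k):
        if st[i,4]>15: rect(P,l==i,n+' handle')
    rim=area&(Z>.063)&(Z<.073)&(V<70)
    k,l,st,c=cv2.connectedComponentsWithStats(rim.astype(np.uint8))
    for i in range(1,k):
        if st[i,4]>30: rect(P,l==i,n+' rim')
    cl=area&(Z>.074)&(Z<.135)&(S<80)&(Y<.2)&(X<.8)
    k,l,st,c=cv2.connectedComponentsWithStats(cl.astype(np.uint8))
    for i in range(1,k):
        if st[i,4]>15: rect(P,l==i,n+' clip %s'%st[i,:4])
big=cv2.resize(z['b'][130:210,190:300],(800,580),interpolation=cv2.INTER_CUBIC);save('b1',big)
```

```text
scene wood flange 1104 [493.5 211.1] [184.2 126.7] 3.5 z [ 9.6 14.6 20.4] n
scene handle 55 [494.2 211.2] [58.8 17.7] 4.4 z [40.3 44.5 49.5] n
scene clip [253 153  12   6] 53 [ 544.3 -114.4] [44.7 40.3] 27.8 z [ 76.9 106.2 123.6] n
scene clip [278 154  13   5] 55 [ 440.2 -135.5] [53.  31.7] 0.6 z [ 80.6 102.6 121. ] n
scene clip [197 165  11  19] 69 [734.7  36.9] [65.5 21.5] 75.9 z [ 76.4  93.6 129. ] n
side wood flange 790 [495.7 214.3] [182.1 127.9] 1.0 z [14.3 17.1 19.5] n
side handle 54 [493.3 213.1] [55.9 16.9] 5.3 z [41.3 45.2 48.6] n
side rim 31 [ 595.3 -171.5] [ 15.1 103.9] 20.4 z [64.  70.2 72.4] n
side clip [181 150  15  13] 90 [ 739.2 -356.9] [92.7 40.1] 52.5 z [ 76.   99.7 128. ] n
side clip [242 151  13  14] 127 [ 479.8 -305.2] [60.6 39.6] 32.5 z [ 75.1  95.8 119.9] n
side clip [220 153  13  14] 132 [ 580.1 -281.6] [49.2 45.9] 10.9 z [ 76.8  96.  121.4] n
side clip [256 164  13  12] 110 [ 438.3 -131. ] [28.4 50.8] 88.0 z [ 77.2  99.8 121.8] n
side clip [232 167  13  12] 119 [ 542.8 -108. ] [41.  50.1] 86.1 z [ 76.7  99.3 121.8] n
side clip [172 172  23  29] 338 [771.6 -5
[... 644 characters left out ...]
 [ 50.8 128.9] 32.4 z [64.8 70.2 71.9] n
wrist rim 32 [ 412.5 -179.1] [14.   7.2] 79.5 z [63.9 69.6 71.1] n
wrist rim 58 [ 880. -370.] [ 2.7 55.8] 0.0 z [64.  68.2 72.6] n
wrist clip [378   4  46  70] 779 [776.7 156.7] [75.9 46.2] 90.0 z [75.3 87.7 91.9] n
wrist clip [348 116  91  87] 4715 [761.7  31.1] [76.5 78.3] 0.1 z [ 82.3 129.5 134.7] n
wrist clip [417 167   8  11] 21 [782.2  23.4] [10.   6.4] 45.7 z [133.6 134.7 134.9] n
wrist clip [359 217  53  61] 1909 [775.6 -79.7] [67.7 48.7] 90.0 z [ 77.2 107.1 110.6] n
wrist clip [173 266  38  21] 512 [ 554.  -109.9] [31.6 44.9] 68.1 z [ 75.  102.1 120.6] n
wrist clip [ 83 278  48  19] 498 [ 441.  -138.8] [50.9 27. ] 13.2 z [ 77.6 107.5 120.8] n
```

View pics/b1.png

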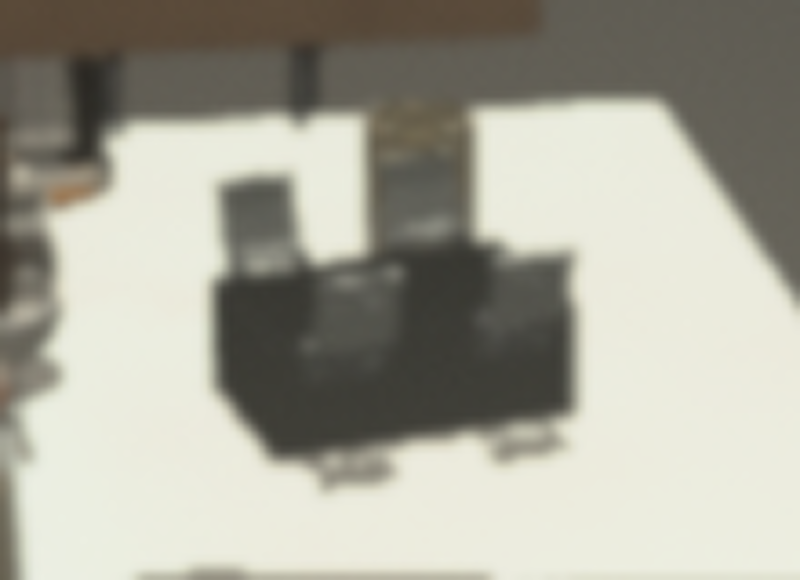

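The crop shows the black box with four open steel clips, two in front (left side) and two behind; the mug stands behind the near right one. The lid is at about (0.494, 0.211) with a yaw of about 3.5°. The box is roughly at (0.511, -0.208) with a yaw of about 13°. I'll move above the lid handle.

Request:
jog_arm --targets '[[[4.2,-2.6,0],[0,0,-1.3],100],[[8.44,-5.24,1],[0,0,-2.6],100],[[8.44,-5.24,3],[0,0,-3.9],100],[[8.44,-5.24,4],[0,0,-5.2],100],[[8.44,-5.24,4],[0,0,-6.5],100],[[8.44,-5.24,4],[0,0,-7.8],100],[[8.44,-5.24,4],[0,0,-9.1],100],[[8.44,-5.24,4],[0,0,-10.4],100]]'

```text
time: 1.15
tool_pos: [0.4936, 0.2111, 0.1308]
tool_rot: [-0.0, 0.056, 0.998, -0.0]
contact_force: [0.7, -0.4, 0.3]
gripper_width: 1.001
grasp_force: 0.0
```

Request:
jog_arm --targets '[[[0,0,0],[0,0,-1.3],100],[[0,0,0],[0,0,-1.3],100]]'

```text
time: 1.4
tool_pos: [0.4937, 0.211, 0.131]
tool_rot: [-0.0, -0.03, 1.0, -0.0]
contact_force: [0.8, -0.1, -0.1]
gripper_width: 0.997
grasp_force: 0.0
```

```bash
cat >> h.py <<'E'
def pose():
    s=state(); q=s['tool_rot']; M=R.from_quat([q[1],q[2],q[3],q[0]]).as_matrix(); return s['tool_pos'],M
def go(p,yaw_y):
    """units to reach world TCP p, tool down with tool y at world heading yaw_y (deg)"""
    t,M=pose(); c,s_=np.cos(np.radians(yaw_y)),np.sin(np.radians(yaw_y))
    Y=np.array([c,s_,0]); Zt=np.array([0,0,-1.]); T=np.stack([np.cross(Y,Zt),Y,Zt],1)
    print('shift',np.round(M.T@(np.array(p)-t)/.025,2),'turn',np.round(np.degrees(R.from_matrix(M.T@T).as_rotvec())/8,2))
E
python3 - <<'E'
from h import *
print(pose(),state()['time'])
im,W=cloud('wrist'); np.savez('s1.npz',im=im,W=W); save('w1',im)
h=cv2.cvtColor(im,cv2.COLOR_RGB2HSV); Z=W[...,2]
wood=(h[...,0]>8)&(h[...,0]<25)&(h[...,1]>90)&(W[...,1]>.05)&(W[...,0]<.7)
for a,b in((.008,.022),(.04,.05)):
    m=(wood&(Z>a)&(Z<b)).astype(np.uint8); k,l,st,_=cv2.connectedComponentsWithStats(m); i=1+st[1:,4].argmax()
    p=W[l==i]; print(st[i],cv2.minAreaRect((p[:,:2]*1000).astype(np.float32)),np.median(p[:,2]))
go([.4935,.211,.02],93.5)
E
```

```text
(array([0.49373278, 0.21095917, 0.13099094]), array([[-9.98156933e-01, -6.06829580e-02, -5.61228829e-04],
       [-6.06828815e-02,  9.98157084e-01, -1.52241549e-04],
       [ 5.69432999e-04, -1.17903975e-04, -9.99999831e-01]])) 1.4
[  181    88   141   186 22027] ((494.76708984375, 210.07196044921875), (183.75045776367188, 123.43500518798828), 4.0664591789245605) 0.016175769994335024
[ 240  164   23   70 1451] ((494.4532165527344, 209.56207275390625), (59.96889114379883, 18.061126708984375), 3.910961151123047) 0.04574031772461555
shift [0.01 0.   4.44] turn [-0.   -0.   -0.01]
```

View pics/w1.png

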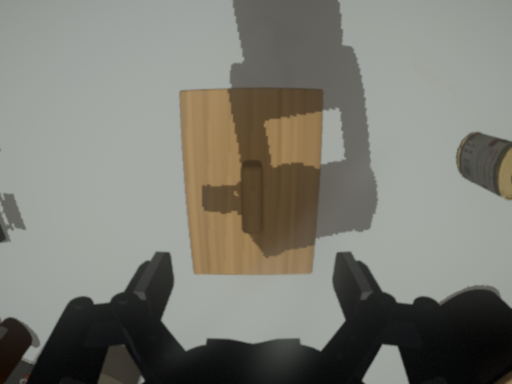

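The wrist view shows the lid square below, handle at pixels (240–263, 164–234), confirming the estimate to about 1 mm. I'll descend and grasp.

Request:
jog_arm --targets '[[[0,-0.04,2.2],[0,0,0],100],[[-0.03,-0.04,3.6],[0,0,-0.04],100],[[-0.03,-0.04,4.36],[0,0,-0.04],100],[[-0.03,-0.04,4.36],[0,0,-0.04],60],[[-0.03,-0.04,4.36],[0,0,-0.04],0],[[-0.03,-0.04,4.36],[0,0,-0.04],0],[[-0.03,-0.04,4.36],[0,0,-0.04],0],[[-0.03,-0.04,4.36],[0,0,-0.04],0]]'

```text
time: 2.45
tool_pos: [0.4961, 0.2104, 0.024]
tool_rot: [0.001, -0.034, 0.999, 0.0]
contact_force: [-0.9, -0.3, 5.4]
gripper_width: 0.196
grasp_force: 61.6
```

Request:
jog_arm --targets '[[[0,0,0],[0,0,0],0],[[0,0,0],[0,0,0],0],[[0,0,-1],[0,0,0],0],[[0,0,-3],[0,0,0],0],[[0,0,-5],[0,0,0],0],[[0,0,-6.4],[0,0,0],0],[[0,0,-6.4],[0,0,0],0]]'

```text
time: 3.32
tool_pos: [0.4965, 0.2106, 0.1855]
tool_rot: [0.003, -0.034, 0.999, 0.001]
contact_force: [1.1, -0.4, -2.7]
gripper_width: 0.195
grasp_force: 60.7
```

Run:
```python
from h import *
print(pose(),state()['time'])
im,W=cloud('scene'); b,Q=cloud('side'); np.savez('s2.npz',a=im,P=W,b=b,Q=Q); v=np.hstack([im[100:260,180:380],b[100:260,160:360]]);save('s2',cv2.resize(v,(800,320),interpolation=cv2.INTER_CUBIC))
for im,P in((im,W),(b,Q)):
    V=im.max(2); X,Y,Z=P[...,0],P[...,1],P[...,2]
    area=(X>.36)&(X<.7)&(Y>-.36)&(Y<-.06)
    for lo,hi in((.064,.074),(.076,.13)):
        m=area&(Z>lo)&(Z<hi)&((V<90)if lo<.07 else True)
        k,l,st,c=cv2.connectedComponentsWithStats(m.astype(np.uint8))
        for i in range(1,k):
            if st[i,4]>20:
                p=P[l==i]; r=cv2.minAreaRect((p[:,:2]*1000).astype(np.float32)); print(lo,st[i],np.round(p.mean(0),4),np.round(r[0]),np.round(r[1]),round(r[2],1))
```

```text
(array([0.49651262, 0.21057451, 0.18548394]), array([[-0.99764512, -0.06830452,  0.00622125],
       [-0.06829479,  0.99766363,  0.00176387],
       [-0.00632719,  0.00133484, -0.99997909]])) 3.325
0.064 [292 135   2  20  25] [ 0.4193 -0.2208  0.0693] [ 420. -223.] [ 5. 94.] 12.5
0.076 [254 116  12  12 110] [ 0.584  -0.2885  0.0972] [ 581. -284.] [48. 35.] 17.0
0.076 [278 116  12  12 118] [ 0.4815 -0.3125  0.0977] [ 480. -308.] [49. 33.] 16.3
0.064 [240 164  16   3  29] [ 0.4855 -0.2802  0.0683] [ 482. -282.] [72. 20.] 7.0
0.064 [220 168  13  12  40] [ 0.5909 -0.1855  0.0686] [ 590. -190.] [ 35. 137.] 5.0
0.064 [245 174  13   3  25] [ 0.4855 -0.1516  0.0686] [ 484. -152.] [17. 51.] 86.9
0.076 [242 151  12  12 118] [ 0.4794 -0.3109  0.098 ] [ 477. -307.] [52. 37.] 9.5
0.076 [220 153  12  14 127] [ 0.582  -0.2877  0.0979] [ 580. -282.] [52. 45.] 17.6
0.076 [232 167  13  11 112] [ 0.5398 -0.1073  0.1004] [ 541. -108.] [51. 22.] 9.6
```

View pics/s2.png

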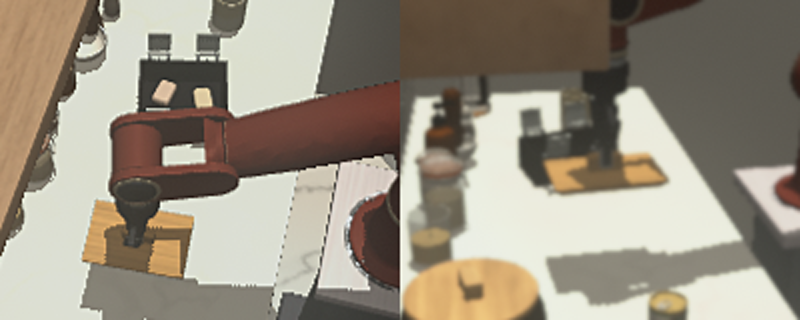

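The lid is held level. The scene view shows the open box with its right clips at crop pixels (160,45) and (207,45), and the mug beyond them at (228,10). Next I'll refine the box pose from the rim and clips, and the lid in the hand.

Run:
```python
from h import *
z0=np.load('s0.npz'); z=np.load('s2.npz')
c=np.array([.511,-.2105]); 
for yaw in (12,13,14):
  a=np.radians(yaw); B=np.array([[np.cos(a),np.sin(a)],[-np.sin(a),np.cos(a)]])
  for n,im,P in(('scene',z['a'],z['P']),('side',z['b'],z['Q']),('wrist0',z0['c'],z0['W'])):
    V=im.max(2); q=(P[...,:2]-c)@B.T*1000; Z=P[...,2]
    m=(abs(q[...,0])<125)&(abs(q[...,1])<80)
    r=m&(Z>.066)&(Z<.0735)&(V<110)
    p=q[r]; 
    e=lambda s,ax:(len(p[s]),np.round(np.percentile(p[s][:,ax],[3,50,97]),1)) if s.sum()>8 else None
    nr=(p[:,0]<-80)&(abs(p[:,1])<60); fr=(p[:,0]>80)&(abs(p[:,1])<60); lf=(p[:,1]>50)&(abs(p[:,0])<85); rt=(p[:,1]<-50)&(abs(p[:,0])<85)
    print(yaw,n,'near',e(nr,0),'far',e(fr,0),'L',e(lf,1),'R',e(rt,1))
a=np.radians(13); B=np.array([[np.cos(a),np.sin(a)],[-np.sin(a),np.cos(a)]])
for n,P in(('scene',z['P']),('side',z['Q']),('side0',z0['Q']),('wrist0',z0['W'])):
    q=(P[...,:2]-c)@B.T*1000;Z=P[...,2]
    # pins / clips: at 85..110 high, fit plane y at z=.098 and x extents
    for sx in(-53,53):
      for sy in(-1,1):
        m=(abs(q[...,0]-sx)<40)&(abs(q[...,1]-sy*85)<18)&(Z>.085)&(Z<.118); p=q[m]; zz=Z[m]
        if len(p)>25:
            k=np.polyfit(zz-.0975,p[:,1],1); print(n,sx,sy,len(p),'x ext',np.round(np.percentile(p[:,0],[3,50,97]),1),'y@97.5',round(k[1],1),'slope',round(k[0]/1000,2))
# mug
P=z['P']; X,Y,Z=P[...,0],P[...,1],P[...,2]; q=(P[...,:2]-c)@B.T
m=(X>.3)&(X<.75)&(q[...,1]<-.12)&(Y>-.6)&(Z>.01)&(Z<.13)
k,l,st,_=cv2.connectedComponentsWithStats(m.astype(np.uint8))
for i in range(1,k):
    if st[i,4]>40: p=P[l==i]; print('mug?',st[i],np.round(p.min(0),3),np.round(p.max(0),3))
im,W=cloud('wrist'); t,M=pose(); np.savez('s3.npz',im=im,W=W)
L=(W-t)@M; h=cv2.cvtColor(im,cv2.COLOR_RGB2HSV)
m=(h[...,0]>8)&(h[...,0]<25)&(h[...,1]>90)&(abs(L[...,2])<.03)&(abs(L[...,0])<.15)&(abs(L[...,1])<.12)
p=L[m]; print(m.sum()); print(cv2.minAreaRect((p[:,:2]*1000).astype(np.float32)),np.percentile(p[:,2],[5,50,95]))
top=p[abs(p[:,2]-np.median(p[:,2]))<.006]; A=np.c_[top[:,:2],np.ones(len(top))]; print('plane',np.linalg.lstsq(A,top[:,2],rcond=None)[0])
```

```text
12 scene near (24, array([-94.5, -90.1, -89.4])) far (23, array([82.3, 90.3, 94.7])) L None R (47, array([-78.1, -61.3, -55.8]))
12 side near None far (15, array([85.3, 91.8, 93.6])) L (24, array([54.9, 63.2, 76.5])) R (44, array([-75.4, -60.4, -54.5]))
12 wrist0 near (37, array([-94.1, -90.2, -83.6])) far (340, array([88.8, 92.9, 96.4])) L (198, array([57.4, 61.4, 76.9])) R (12, array([-62.1, -61.5, -60.4]))
13 scene near (26, array([-94.2, -90.2, -88.4])) far (22, array([84. , 90.4, 94.7])) L None R (46, array([-77.9, -61.4, -56.1]))
13 side near None far (16, array([83.2, 91.2, 93.6])) L (24, array([54.4, 63. , 75.8])) R (45, array([-74.5, -60.4, -53.1]))
13 wrist0 near (37, array([-93.2, -89.3, -82.6])) far (351, array([89.1, 92.7, 95.6])) L (201, array([57.6, 61. , 78.5])) R (12, array([-62.1, -61.4, -60.4]))
14 scene near (26, array([-94.1, -90.8, -88. ])) far (23, array([82.1, 90.4, 94.7])) L None R (47, array([-77.9, -61.1, -55.5]))
14 side near None far (17, array([83.2, 90.8, 93.6])) L (24, array([53.9, 63.1, 78. ])) R (45, array([-73.9, -60.5, -52.3]))
14 wrist0 near (32, 
[... 624 characters left out ...]
y@97.5 -91.6 slope -0.3
side0 53 1 75 x ext [28.  52.4 74.6] y@97.5 92.8 slope 0.26
wrist0 -53 1 259 x ext [-75.3 -46.6 -28.1] y@97.5 92.2 slope 0.29
wrist0 53 1 240 x ext [44.5 64.4 77.6] y@97.5 93.1 slope 0.29
mug? [242  58  14  21 170] [ 0.68  -0.6    0.012] [ 0.749 -0.538  0.129]
mug? [286  86  18  29 402] [ 0.423 -0.562  0.01 ] [ 0.517 -0.418  0.107]
mug? [231  92   9  16 120] [ 0.708 -0.427  0.014] [ 0.749 -0.388  0.095]
mug? [224  99  10  28 134] [ 0.71  -0.358  0.01 ] [ 0.75  -0.281  0.129]
43129
((0.7805938720703125, -0.030498504638671875), (183.46929931640625, 123.67479705810547), 0.06688542664051056) [-0.02283128  0.0066214   0.00768126]
plane [-0.0010078  -0.00182161  0.006743  ]
```

The box is at (0.511, -0.2105) with a yaw of 13°, and the lid is centred in the hand. I'll compute the transport move.

Run:
```python
from h import *
go([.5118,-.2103,.19],103)
```

```text
shift [  0.41 -16.81  -0.4 ] turn [-0.   -0.03 -1.14]
```

Request:
jog_arm --targets '[[[0,-1.2,-0.5],[0,0,0],0],[[0.1,-3.2,-0.5],[0,0,-0.2],0],[[0.15,-5.4,-0.5],[0,0,-0.4],0],[[0.2,-7.6,-0.5],[0,0,-0.6],0],[[0.3,-9.8,-0.5],[0,0,-0.8],0],[[0.35,-12,-0.5],[0,0,-1],0],[[0.4,-14,-0.5],[0,0,-1.14],0],[[0.41,-16,-0.5],[0,-0.03,-1.14],0]]'

```text
time: 4.47
tool_pos: [0.5104, -0.1907, 0.1914]
tool_rot: [0.0, -0.113, 0.994, 0.002]
contact_force: [0.6, 0.3, -2.4]
gripper_width: 0.197
grasp_force: 60.6
```

Request:
jog_arm --targets '[[[0,-0.6,0],[0,0,0],0],[[0,-0.8,0],[0,0,0],0],[[0,-0.8,0],[0,0,0],0],[[0,-0.8,0],[0,0,0],0]]'

```text
time: 4.97
tool_pos: [0.5164, -0.2079, 0.1945]
tool_rot: [0.002, -0.114, 0.993, 0.0]
contact_force: [0.7, -0.3, -1.9]
gripper_width: 0.194
grasp_force: 60.6
```

Run:
```python
from h import *
t,M=pose(); print(t,M,state()['time'])
im,W=cloud('wrist'); np.savez('s4.npz',im=im,W=W); save('w4',im)
L=(W-t)@M; h=cv2.cvtColor(im,cv2.COLOR_RGB2HSV)
m=(h[...,0]>8)&(h[...,0]<25)&(h[...,1]>90)&(abs(L[...,2])<.03)&(abs(L[...,0])<.15)&(abs(L[...,1])<.12)
p=L[m]; r=cv2.minAreaRect((p[:,:2]*1000).astype(np.float32)); print(r,np.percentile(p[:,2],[5,50,95])); print('lid centre',t+M@np.r_[np.array(r[0])/1000,0])
go([.5118,-.2103,.086],103)
```

```text
[ 0.51640953 -0.2078592   0.19447058] [[-9.73837744e-01 -2.27215542e-01  3.62583926e-03]
 [-2.27212314e-01  9.73844400e-01  1.28392781e-03]
 [-3.82273161e-03  4.26502031e-04 -9.99992602e-01]] 4.975
((1.3097991943359375, -0.11108779907226562), (125.11369323730469, 183.98948669433594), 89.6759262084961) [-0.0217678   0.0076019   0.00865987]
lid centre [ 0.51515923 -0.20826498  0.19446553]
shift [ 0.22 -0.05  4.35] turn [0.   0.03 0.02]
```

View pics/w4.png

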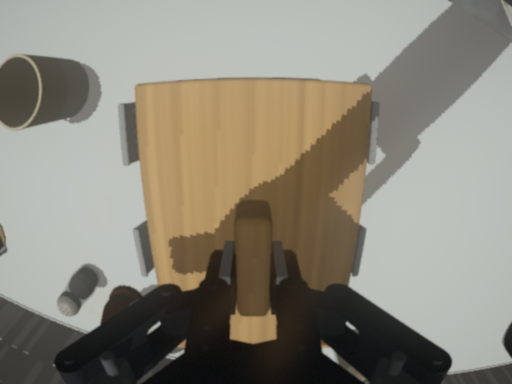

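The wrist view shows the lid over the box between the clips: right-side clips at pixels (128,133) and (143,250), left-side at (374,130) and (359,250). I'll check lid against clips with this one camera.

Run:
```python
from h import *
z=np.load('s4.npz'); W=z['W']; c=np.array([.511,-.2105]); a=np.radians(13); B=np.array([[np.cos(a),np.sin(a)],[-np.sin(a),np.cos(a)]])
q=(W[...,:2]-c)@B.T*1000; Z=W[...,2]
for sx in(-53,53):
  for sy in(-1,1):
    m=(abs(q[...,0]-sx)<45)&(abs(q[...,1]-sy*90)<25)&(Z>.08)&(Z<.13); p=q[m]
    if len(p): print(sx,sy,len(p),'x',np.round(np.percentile(p[:,0],[2,98]),1),'y',np.round(np.percentile(p[:,1],[2,50,98]),1),'z',np.round(np.percentile(Z[m],[2,98]),3))
m=(Z>.05)&(Z<.074)&(abs(q[...,0])<110)&(abs(q[...,1])<80)
p=q[m]; print('box',m.sum(),np.percentile(p,[2,98],axis=0) if len(p) else 0)
print('lid in box frame',B@(np.array([.51516,-.20826])-c)*1000)
```

```text
-53 -1 1042 x [-76.3 -28.7] y [-103.5  -97.9  -95.2] z [0.103 0.121]
-53 1 522 x [-77.3 -30.1] y [91.6 94.  98.3] z [0.114 0.122]
53 -1 728 x [29.  76.7] y [-102.9  -97.4  -94.7] z [0.104 0.121]
53 1 391 x [27.7 75.4] y [92.4 94.6 98.9] z [0.113 0.122]
box 147 [[-95.36976092 -63.16840579]
 [-93.70428601  56.53001951]]
lid in box frame [4.55726983 1.24679256]
```

Request:
jog_arm --targets '[[[0.18,-0.06,1],[0,0.03,0.02],0],[[0.18,-0.06,2.4],[0,0.03,0.02],0],[[0.18,-0.06,3.4],[0,0.03,0.02],0],[[0.18,-0.06,3.7],[0,0.03,0.02],0],[[0.18,-0.06,3.7],[0,0.03,0.02],0]]'

```text
time: 5.65
tool_pos: [0.5129, -0.2112, 0.1025]
tool_rot: [0.0, -0.112, 0.994, -0.0]
contact_force: [0.4, -0.5, -2.8]
gripper_width: 0.19
grasp_force: 60.5
```

Run:
```python
from h import *
t,M=pose(); print(t,M[2]); go([.5118,-.2108,.086],103)
```

```text
[ 0.51289833 -0.21124677  0.10252852] [ 3.42948307e-06 -3.01325473e-04 -9.99999955e-01]
shift [0.04 0.03 0.66] turn [-0.   -0.   -0.01]
```

Request:
jog_arm --targets '[[[0.04,0.02,0.2],[0,0,0],0],[[0.04,0.02,0.35],[0,0,0],0],[[0.04,0.02,0.5],[0,0,0],0],[[0.04,0.02,0.62],[0,0,0],0],[[0.04,0.02,0.62],[0,0,0],0]]'

```text
time: 6.28
tool_pos: [0.5115, -0.2114, 0.0865]
tool_rot: [-0.0, -0.112, 0.994, -0.0]
contact_force: [0.1, 0.4, -2.4]
gripper_width: 0.193
grasp_force: 60.6
```

Request:
jog_arm --targets '[[[0,0,0.08],[0,0,0],0],[[0,0,0.14],[0,0,0],0],[[0,0,0.2],[0,0,0],0],[[0,0,0.2],[0,0,0],0]]'

```text
time: 6.78
tool_pos: [0.5119, -0.2115, 0.0859]
tool_rot: [-0.001, -0.112, 0.994, 0.0]
contact_force: [-11.7, 5.4, 19.0]
gripper_width: 0.196
grasp_force: 63.5
```

Request:
jog_arm --targets '[[[0,0,0.1],[0,0,0],0],[[0,0,0.05],[0,0,0],40],[[0,0,0],[0,0,0],100],[[0,0,0],[0,0,0],100],[[0,0,-2],[0,0,0],100],[[0,0,-3.6],[0,0,0],100],[[0,0,-3.6],[0,0,0],100]]'

```text
time: 7.65
tool_pos: [0.5139, -0.2126, 0.1761]
tool_rot: [0.003, -0.112, 0.994, -0.002]
contact_force: [-0.0, 0.2, -0.9]
gripper_width: 1.001
grasp_force: 0.0
```

Run:
```python
from h import *
t,M=pose(); print(t,M[2],state()['time'])
im,W=cloud('wrist'); np.savez('s5.npz',im=im,W=W); save('w5',im)
h=cv2.cvtColor(im,cv2.COLOR_RGB2HSV); Z=W[...,2]
m=(h[...,0]>8)&(h[...,0]<25)&(h[...,1]>90)&(np.hypot(W[...,0]-.511,W[...,1]+.21)<.14)
for lo,hi in((.066,.088),(.1,.115)):
    p=W[m&(Z>lo)&(Z<hi)]; r=cv2.minAreaRect((p[:,:2]*1000).astype(np.float32)); print(len(p),r,np.median(p[:,2]))
    A=np.c_[p[:,:2]-[.511,-.21],np.ones(len(p))]; print('plane',np.linalg.lstsq(A,p[:,2],rcond=None)[0])
```

```text
[ 0.51391595 -0.21261407  0.17608912] [-0.00572735 -0.00564568 -0.99996766] 7.65
25192 ((510.9742736816406, -213.13998413085938), (183.7490692138672, 127.3637466430664), 12.964683532714844) 0.0781868810699784
plane [-0.00080387  0.00163158  0.07818782]
1683 ((511.1814880371094, -212.35557556152344), (59.9363899230957, 17.829395294189453), 13.571198463439941) 0.10773132248226211
plane [0.01796463 0.00383762 0.10750396]
```

View pics/w5.png

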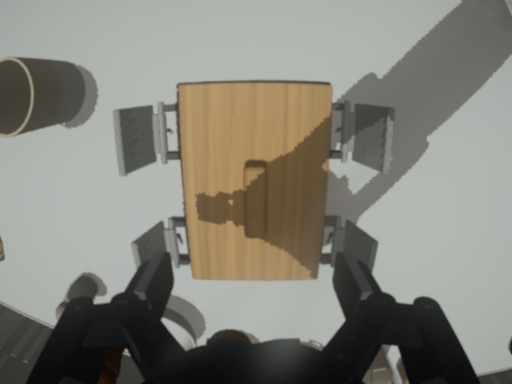

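The view shows the lid seated flat (flange level and centred within about 2 mm) with all four clips still open: near pair at (135,138) and (372,138), far pair at (150,245) and (358,245). I'll do the near left clip first.

```bash
cat >> h.py <<'E'
def gobox(x,y,z):
    a=np.radians(13); go([.511+x*np.cos(a)-y*np.sin(a), -.211+x*np.sin(a)+y*np.cos(a), z],103)
def where():
    t,M=pose(); a=np.radians(13); d=t[:2]-[.511,-.211]; print('box xyz',np.round([d[0]*np.cos(a)+d[1]*np.sin(a),-d[0]*np.sin(a)+d[1]*np.cos(a),t[2]],4),'t',state()['time'],'F',np.round(state()['contact_force'],1))
E
python3 - <<'E'
from h import *
where(); gobox(-.053,.127,.17)
E
```

```text
box xyz [ 0.0014 -0.0012  0.1734] t 7.7 F [-0.1 -0.  -0.4]
shift [2.19 5.12 0.12] turn [-0.02  0.02 -0.02]
```

Request:
jog_arm --targets '[[[0.8,1.6,0],[0,0,0],0],[[1.6,3.4,0],[0,0,0],0],[[2.19,5.12,0.1],[-0.02,0.02,-0.02],0],[[2.19,5.12,0.12],[-0.02,0.02,-0.02],0],[[2.19,5.12,0.12],[-0.02,0.02,-0.02],0],[[2.19,5.12,0.12],[-0.02,0.02,-0.02],0]]'

```text
time: 8.45
tool_pos: [0.4301, -0.0994, 0.1684]
tool_rot: [-0.002, -0.113, 0.994, 0.001]
contact_force: [-0.2, -0.8, 0.7]
gripper_width: 0.001
grasp_force: 0.0
```

Run:
```python
from h import *
where(); gobox(-.053,.127,.17)
```

```text
box xyz [-0.0537  0.1269  0.1684] t 8.45 F [-0.2 -0.8  0.7]
shift [-0.03  0.   -0.06] turn [ 0.02 -0.02 -0.  ]
```

Request:
jog_arm --targets '[[[0,0,2],[0,0,0],0],[[0,0,2.68],[0,0,0],0],[[0,-0.6,2.68],[0,0,0],0],[[0,-1.08,2.5],[0,0,0],0],[[0,-1.48,2.42],[0,0,0],0],[[0,-1.92,2.5],[0,0,0],0],[[0,-2.32,2.7],[0,0,0],0],[[0,-2.68,3.02],[0,0,0],0]]'

```text
time: 9.45
tool_pos: [0.4462, -0.1658, 0.0946]
tool_rot: [0.0, -0.113, 0.994, -0.001]
contact_force: [1.5, 0.6, 2.4]
gripper_width: -0.003
grasp_force: 0.7
```

Request:
jog_arm --targets '[[[0,-0.16,0.25],[0,0,0],0],[[0,-0.22,0.45],[0,0,0],0],[[0,-0.22,0.45],[0,0,0],0]]'

```text
time: 9.82
tool_pos: [0.4455, -0.1691, 0.0831]
tool_rot: [-0.003, -0.114, 0.994, 0.002]
contact_force: [-6.2, 3.5, 12.5]
gripper_width: -0.001
grasp_force: 6.5
```

Run:
```python
from h import *
where()
```

```text
box xyz [-0.0544  0.0556  0.0831] t 9.825 F [-6.2  3.5 12.5]
```

Request:
jog_arm --targets '[[[0,0,-2],[0,0,0],0],[[0,0,-3.8],[0,0,0],0],[[-1,-1.8,-3.8],[0,0,0],0],[[-2.2,-3.8,-3.8],[0,0,0],0],[[-3.3,-5.7,-3.8],[0,0,0],0],[[-4.3,-7.3,-3.6],[0,0,0],0],[[-4.3,-7.3,-3.5],[0,0,0],0],[[-4.3,-7.3,-3.5],[0,0,0],0]]'

```text
time: 10.82
tool_pos: [0.5912, -0.3222, 0.167]
tool_rot: [-0.003, -0.114, 0.994, 0.002]
contact_force: [-0.4, 0.7, 0.1]
gripper_width: 0.001
grasp_force: 0.0
```

```bash
cat >> h.py <<'E'
def clips(name='wrist'):
    """depth points per clip: height range over the flange (down ~.083) and over the side (open ~.12)"""
    im,W=cloud(name); a=np.radians(13); B=np.array([[np.cos(a),np.sin(a)],[-np.sin(a),np.cos(a)]])
    q=(W[...,:2]-[.511,-.211])@B.T*1000; Z=W[...,2]; h=cv2.cvtColor(im,cv2.COLOR_RGB2HSV)
    for sx,n in((-53,'near'),(53,'far')):
        for sy,s in((1,'left'),(-1,'right')):
            dn=(abs(q[...,0]-sx)<20)&(abs(q[...,1]*sy-47)<12)&(Z>.06)&(Z<.1); up=(abs(q[...,0]-sx)<20)&(abs(q[...,1]*sy-95)<12)&(Z>.1)&(Z<.128)
            print(n,s,'over flange n',dn.sum(),'z',np.round(np.median(Z[dn]),4) if dn.any() else '-','sat',np.median(h[...,1][dn]) if dn.any() else '-','up n',up.sum())
    return im
E
python3 - <<'E'
from h import *
where(); gobox(.053,-.127,.17); clips(); clips('scene')
E
```

```text
box xyz [ 0.0531 -0.1263  0.167 ] t 10.825 F [-0.4  0.7  0.1]
shift [ 0.01 -0.03 -0.12] turn [ 0.03 -0.03  0.01]
near left over flange n 896 z 0.0847 sat 16.0 up n 0
near right over flange n 1361 z 0.0784 sat 112.0 up n 624
far left over flange n 754 z 0.0785 sat 109.0 up n 817
far right over flange n 1132 z 0.0783 sat 111.0 up n 488
near left over flange n 49 z 0.0832 sat 21.0 up n 0
near right over flange n 47 z 0.077 sat 130.0 up n 41
far left over flange n 45 z 0.0767 sat 100.0 up n 29
far right over flange n 42 z 0.0758 sat 111.0 up n 43
```

Near left is down and the other three are still open. Next is far right, mirrored.

Request:
jog_arm --targets '[[[0,0,2],[0,0,0],0],[[0,0,2.6],[0.03,-0.03,0],0],[[0,0.6,2.6],[0.03,-0.03,0],0],[[0,1.08,2.44],[0.03,-0.03,0],0],[[0,1.48,2.36],[0.03,-0.03,0],0],[[0,1.92,2.44],[0.03,-0.03,0],0],[[0,2.32,2.64],[0.03,-0.03,0],0],[[0,2.68,2.96],[0.03,-0.03,0],0]]'

```text
time: 11.92
tool_pos: [0.5775, -0.2568, 0.0958]
tool_rot: [0.002, -0.114, 0.994, -0.001]
contact_force: [0.4, 1.0, 1.0]
gripper_width: -0.0
grasp_force: 0.5
```

Request:
jog_arm --targets '[[[0,0.16,0.25],[0,0,0],0],[[0,0.22,0.45],[0,0,0],0],[[0,0.22,0.45],[0,0,0],0]]'

```text
time: 12.3
tool_pos: [0.5749, -0.2517, 0.0832]
tool_rot: [-0.0, -0.114, 0.994, 0.0]
contact_force: [-1.8, 1.1, 3.7]
gripper_width: 0.0
grasp_force: 2.2
```

Run:
```python
from h import *
where(); gobox(-.053,-.127,.17)
```

```text
box xyz [ 0.0531 -0.054   0.0832] t 12.3 F [-1.8  1.1  3.7]
shift [ 4.25 -2.92 -3.47] turn [ 0.   -0.    0.01]
```

Request:
jog_arm --targets '[[[0,0,-2],[0,0,0],0],[[0,0,-3.8],[0,0,0],0],[[1,-1,-3.8],[0,0,0],0],[[2.4,-2,-3.8],[0,0,0],0],[[3.6,-2.92,-3.6],[0,0,0],0],[[4.25,-2.92,-3.47],[0,0,0],0],[[4.25,-2.92,-3.47],[0,0,0],0]]'

```text
time: 13.18
tool_pos: [0.4873, -0.3467, 0.169]
tool_rot: [0.0, -0.113, 0.994, 0.0]
contact_force: [-0.0, -0.4, 0.6]
gripper_width: 0.004
grasp_force: 0.0
```

Run:
```python
from h import *
where(); gobox(-.053,-.127,.17); save('w6',clips()); clips('scene')
```

```text
box xyz [-0.0537 -0.1269  0.169 ] t 13.175 F [-0.  -0.4  0.6]
shift [-0.03 -0.   -0.04] turn [ 0.  0. -0.]
near left over flange n 768 z 0.0846 sat 17.0 up n 0
near right over flange n 1113 z 0.0783 sat 111.0 up n 489
far left over flange n 491 z 0.0784 sat 112.0 up n 528
far right over flange n 143 z 0.0844 sat 10.0 up n 0
near left over flange n 43 z 0.0836 sat 21.0 up n 0
near right over flange n 44 z 0.0766 sat 104.0 up n 41
far left over flange n 48 z 0.0755 sat 126.0 up n 30
far right over flange n 44 z 0.0824 sat 20.0 up n 0
```

View pics/w6.png

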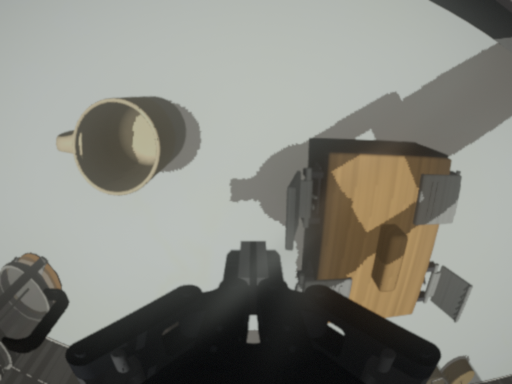

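Near left (435,200) and far right (328,285) are down and the mug (118,145) is clear of the gripper. Next is near right.

Request:
jog_arm --targets '[[[0,0,2],[0,0,0],0],[[0,0,2.68],[0,0,0],0],[[0,0.6,2.68],[0,0,0],0],[[0,1.08,2.52],[0,0,0],0],[[0,1.48,2.44],[0,0,0],0],[[0,1.92,2.52],[0,0,0],0],[[0,2.32,2.72],[0,0,0],0],[[0,2.68,3.04],[0,0,0],0]]'

```text
time: 14.28
tool_pos: [0.4739, -0.2814, 0.0951]
tool_rot: [0.002, -0.114, 0.994, -0.001]
contact_force: [1.7, 0.8, 0.6]
gripper_width: 0.002
grasp_force: 0.4
```

Request:
jog_arm --targets '[[[0,0.16,0.25],[0,0,0],0],[[0,0.22,0.45],[0,0,0],0],[[0,0.22,0.45],[0,0,0],0]]'

```text
time: 14.65
tool_pos: [0.4715, -0.2761, 0.0832]
tool_rot: [-0.0, -0.114, 0.994, 0.0]
contact_force: [-2.8, 2.2, 8.4]
gripper_width: 0.003
grasp_force: 3.9
```

Run:
```python
from h import *
where(); gobox(.053,.127,.17)
```

```text
box xyz [-0.0531 -0.0546  0.0832] t 14.65 F [-2.8  2.2  8.4]
shift [-4.25  7.26 -3.47] turn [ 0.   -0.    0.01]
```

Request:
jog_arm --targets '[[[0,0,-2],[0,0,0],0],[[0,0,-3.8],[0,0,0],0],[[-1,1.8,-3.8],[0,0,0],0],[[-2.2,3.8,-3.8],[0,0,0],0],[[-3.3,5.7,-3.8],[0,0,0],0],[[-4.25,7.26,-3.6],[0,0,0],0],[[-4.25,7.26,-3.47],[0,0,0],0],[[-4.25,7.26,-3.47],[0,0,0],0]]'

```text
time: 15.65
tool_pos: [0.5338, -0.0759, 0.1683]
tool_rot: [-0.0, -0.114, 0.994, -0.001]
contact_force: [-0.6, -0.1, 0.2]
gripper_width: 0.002
grasp_force: 0.0
```

Run:
```python
from h import *
where(); gobox(.053,.127,.17)
```

```text
box xyz [0.0526 0.1265 0.1683] t 15.65 F [-0.6 -0.1  0.2]
shift [-0.01  0.02 -0.07] turn [-0.01 -0.    0.01]
```

Request:
jog_arm --targets '[[[0,0,2],[0,0,0],0],[[0,0,2.66],[0,0,0],0],[[0,-0.6,2.66],[0,0,0],0],[[0,-1.08,2.5],[0,0,0],0],[[0,-1.48,2.42],[0,0,0],0],[[0,-1.92,2.5],[0,0,0],0],[[0,-2.32,2.7],[0,0,0],0],[[0,-2.68,3.02],[0,0,0],0]]'

```text
time: 16.65
tool_pos: [0.5514, -0.1427, 0.0955]
tool_rot: [0.003, -0.114, 0.994, -0.002]
contact_force: [0.1, 0.0, 1.1]
gripper_width: 0.0
grasp_force: 0.6
```

Request:
jog_arm --targets '[[[0,-0.16,0.25],[0,0,0],0],[[0,-0.22,0.45],[0,0,0],0],[[0,-0.22,0.45],[0,0,0],0],[[0,-0.22,-2],[0,0,0],0],[[0,-0.22,-4],[0,0,0],0],[[0,-0.22,-5],[0,0,0],0],[[0,-0.22,-5],[0,0,0],0]]'

```text
time: 17.52
tool_pos: [0.5519, -0.1466, 0.2212]
tool_rot: [0.003, -0.114, 0.994, -0.002]
contact_force: [1.0, -0.6, 0.1]
gripper_width: 0.0
grasp_force: 0.0
```

Run:
```python
from h import *
where(); save('w7',clips()); clips('scene')
```

```text
box xyz [0.0543 0.0535 0.2212] t 17.525 F [ 1.  -0.6  0.1]
near left over flange n 1087 z 0.0844 sat 10.0 up n 0
near right over flange n 930 z 0.0843 sat 11.0 up n 0
far left over flange n 955 z 0.0844 sat 13.0 up n 0
far right over flange n 812 z 0.0843 sat 11.0 up n 0
near left over flange n 50 z 0.0825 sat 19.5 up n 0
near right over flange n 46 z 0.0822 sat 19.0 up n 0
far left over flange n 46 z 0.083 sat 20.0 up n 0
far right over flange n 16 z 0.0812 sat 19.0 up n 0
```

View pics/w7.png

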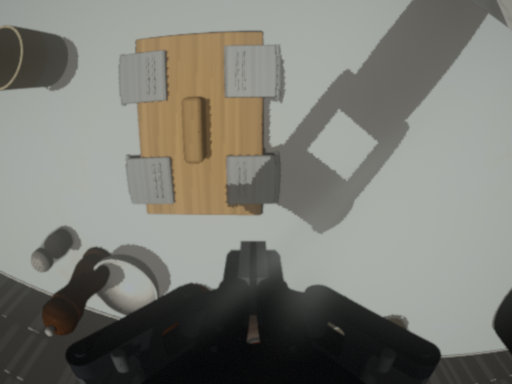

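All four clips lie flat on the lid, at (143,77), (252,70), (150,180) and (252,180), and the gripper is clear.

```bash
python3 -c "
from plant import *
print(job_done())"
```

```text
the job is handed in; nothing more can be done
None
```

The lid is seated flat and all four clips are snapped down, in the order near left, far right, near right, far left; I handed the job in at about 17.6 s with the gripper clear and the mug and tin untouched, but no verdict was returned.

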